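# Open the one-push pick pot without letting its lid fly

### The job

Open the one-push pot of food picks without letting its sprung lid fly up: press the thumb pad with one finger while the other finger waits just above the lid, trap the lid there for a moment as it pops ajar, then ease it up slowly under that finger until it stands fully open, and take the hand clear. Touch the lid only on its outside, never on its grey underside, and pinch or lift nothing. Leave the lunch box, the two heart moulds and the whisk where they are.

Things in the scene. Friction and masses are not known exactly. Their poses are not given: they have to be found in the camera images.
- pot: The one-push pot, firmly stuck to the tiles on non-slip feet: clear plastic body with wooden food picks inside, dark grey collar, white lid and white thumb pad on top. 120 mm front to back (its x), 84 mm wide (its y), collar top 83 mm, closed lid top 88 mm, thumb pad top 98 mm above the tiles. Origin: centre of its underside. Its x axis points from the thumb pad (front, -x, towards the robot) to the lid hinge (back, +x); z is up.
- pad_top (a point): Centre of the top face of the thumb pad, 98 mm above the tiles at rest, 46 mm in front (-x) of the pot's centre; moves down with the pad. The pad is 20 mm (x) by 40 mm (y), in a grey well whose cheeks are 91 mm high on either side in y. Clear air above.
- pad (a joint): Travel of the thumb pad in m: 0 at rest, 0.005 fully pressed (straight down); springs back when let go. Needs 1.8 N to start and 4.8 N to press fully; 3 mm of travel draws back the little dark grey catch over the lid's front edge and frees the lid, at once and whatever the speed.
- lid (a joint): Angle of the lid in rad: 0 shut and latched, 1.68 fully open against its stop (6 degrees past upright). Once freed a spring throws it open in about 0.2 s, and holds it open; under a finger 50 mm from the hinge it pushes up with about 1 N. It stays up against a finger on its top face, so it can be let up along an arc about the hinge.
- lid_hinge (a point): Centre of the lid's hinge line (which runs along the pot's y), 54 mm behind (+x) the pot's centre, 85.5 mm above the tiles.
- lid_edge (a point): Middle of the lid's free front edge, on its top face: shut, 30 mm in front (-x) of the pot's centre, 88 mm above the tiles, 10 mm below the top of the thumb pad and 16 mm behind the pad's centre. 84 mm from the hinge; fully open about 170 mm above the tiles.
- lid_panel: The white lid itself, a flat plate 84 mm (from hinge to front edge) by 80 mm wide, 5 mm thick with its seal, the only part of the lid to be touched, on its outer (top) face. Origin on the hinge line; its x points from the front edge to the hinge, its z out of the top face.
- lid_liner: The grey seal that covers the lid's whole underside, with a plug 68 by 66 by 4 mm, on the food side: not to be touched. Origin on the hinge line, axes as the lid panel's.
- lunch_box: Bystander: closed lunch box, clear with a white-framed lid and four clip tabs, 180 by 125 by 60 mm, long along its x. Origin: centre of its underside.
- mould_a: Bystander: pale heart-shaped silicone mould, an open cup about 60 mm across and 26 mm high, nearer the robot. Origin: middle of its underside.
- mould_b: Bystander: a second heart mould like the first, farther from the robot. Origin: middle of its underside.
- whisk: Bystander: stainless steel mini whisk lying behind, 180 mm long along its x, 35 mm high. Origin: under its middle, on the tiles.

How it is judged:
On the way:
1. the popped lid is trapped ajar (2 to 30 degrees) under a finger for a moment (value of joint lid between 0.035 and 0.52 rad and contact force between the fingers and lid_panel above 0.1 N), for 0.25 s.
At the end, for the whole second after the job is handed in: The lid stands fully open (beyond 1.6 rad) and still, the thumb pad has sprung back, and the lunch box, moulds and whisk are within 15 mm of where they began (value of joint lid above 1.6 rad and not (velocity of joint lid above 0.1 rad/s) and value of joint pad below 0.001 m and distance of each of lunch_box, mould_a, mould_b, whisk from where it was at the start of the episode below 0.015 m); the robot touches nothing.
It fails at once if the lid flies up: faster than 4.5 rad/s when more than 0.7 rad open and not yet near upright (value of joint lid between 0.7 and 1.3 rad and velocity of joint lid above 4.5 rad/s).
It fails at once if a finger pushes on the lid's underside (prying, pinching or lifting the lid) (contact force between the fingers and lid_liner above 0.5 N).
It fails at once if a bystander is lifted or moved by 15 mm or more (distance of any of lunch_box, mould_a, mould_b, whisk from where it was at the start of the episode above 0.015 m).
It also fails if it takes over 35 s, if anything falls off the work surface, if the arm or the gripper's body presses on something with over 40 N, if the wrist force passes 120 N, or if a joint passes its speed limit or range.

### The arm

A 6-joint arm with a two-finger parallel gripper is mounted at the origin on the work surface. World frame = base frame: x ahead of the robot, y to its left, z up, the work surface at z = 0. Lengths are in m, angles in rad, forces in N, time in s.
With the tool pointing down it reaches from about 0.275 to 0.75 m from the base axis. Payload 10.2 kg.
Tool frame: the origin (TCP) lies between the finger pads; the fingertips stand 8 mm ahead of it and the grasp point (between the pads) lies 11 mm behind it; z points along the fingers, y is the line along which they close (so a half turn about z gives the same grasp; the last joint's range is limited). The gripper opens to 85 mm and grips with 20 to 120 N. Pads are 22 mm wide; open, the fingers measure 114 mm over their backs; the gripper's body (76 mm by 85 mm) begins 54 mm behind the grasp point. The pads swing forward as they close: fully open they stand 13 mm farther back than shut.
Start: joints at [1.095, 0.313, 1.498, -0, 1.331, -0.223], TCP at [0.131, 0.508, 0.239] pointing down, gripper open.
Joint ranges: [-2.94, 2.94], [-0.97, 2.17], [0.19, 2.56], [-1.23, 4.37], [0.02, 3.11], [-2.88, 2.88]. Speed limits (rad/s): [2.39, 2.39, 3.01, 3.14, 3.14, 3.14].

### API

Orientations are given as a unit quaternion [w, x, y, z].
In Python, from bench import sensors, viewer, bot gives the robot as it stands.
- The arm moves only by the tool jog_arm, never from a script. Its argument "rows" is text: rows parted by semicolons, each of 5 numbers parted by spaces: the opening, from -1 (shut) to 1 (fully open), then the shift along the tool's x, y, z as a fraction of full scale, then the turn about the tool's z as a fraction of full scale. In form: grip dx dy dz spin; .... A call has 1 to 5 rows; each row is the pose to reach, as a shift and turn from the pose commanded when the call began, along the tool's axes at that moment; what a row does not reach only later rows make up. Full scale, the value 1, is 0.75 m for a shift and 0.5 rad for a turn. A row lasts 1/8 s, in which the tool goes at most 62.5 mm and 10.7 degrees, less where a joint would pass 70% of its speed; a pose out of reach is approached as far as the arm can. A call with a number of a shift or a turn outside -1 to 1 is refused whole. A call with a gripper value outside its range is refused whole. The fingers move at their own pace and stop on an object; "force" is the grip in N (left out, the last holds). Time passes only in rows, so rows that repeat a pose let the fingers close. It gives the time, the measured TCP pose, the force, the opening and the grip force at its end, in the units of the state.
- sensors.get_state(): the state, without advancing time (a new reading comes with each control period).
- viewer.snapshot(name): name is "scene" or "top" or "wrist"; returns a dict with "color" (480x640x3 uint8, blue, green, red), "intrinsics" (3x3 intrinsics, pixels), "position" and "rotation" of the camera in the world. Camera axes: x right, y up, looking along -z (the intrinsics and any distortion apply to the point x, -y, -z); pixel columns grow to the right and rows downward; lengths in m; the calibration is good to about 2 mm. A picture is of the moment at which its call begins. There is no depth.
- bot.job_done(): hands the job in; it is judged then, once.
The state is a dict: "time": time; "q": joint angles; "qvel": joint speeds; "effort": joint torques, N m; "ee_pos": TCP position; "eef_rot": TCP orientation; "wrist_force": force on the tool from outside, world axes, zero at the start; "ft_torque": the same for the moment, N m; "finger_gap": finger opening in m; "gripper_force": force on a finger pad.
Only numpy, scipy, OpenCV 4.12 (cv2) and the standard library are available. Lean on these libraries where they do the work, as an engineer would, in place of code of your own. Each camera call takes 0.05 s, during which the arm holds its last target. There are 200 camera calls.

## Working session

There is one attempt and no reset: what is moved stays moved. The work goes in short steps, Python scripts to look and compute and a tool call to move; the robot and the scene stay as the last step left them, time stands still between calls to the robot, and variables do not carry over. Pictures are saved under pics/ and viewed, at most 10 in all, crops included, and the job is handed in when it is done.

Besides the shell and the picture viewer there is one more tool, called after ">>>" by a JSON object that holds its "fn" and its "kwargs". jog_arm: Moves the arm, as the interface text tells. Its arguments: {"type":"object","properties":{"rows":{"type":"string"},"force":{"type":"number"}},"required":["rows"]}

```bash
mkdir -p pics; ls
python3 - <<'E'
from bench import sensors, viewer, bot
import cv2,numpy as np
s=sensors.get_state();print({k:np.round(v,4) for k,v in s.items()})
for n in("top","scene"):
    d=viewer.snapshot(n);cv2.imwrite(f"pics/{n}0.png",d["color"]);print(n,d["intrinsics"],d["position"],d["rotation"])
E
```

```text
pics
{'time': np.float64(0.0), 'q': array([ 1.0946,  0.3135,  1.4984, -0.    ,  1.331 , -0.2234]), 'qvel': array([-0.0025,  0.0001,  0.0001,  0.0006,  0.0007, -0.0002]), 'effort': array([-1.40000e-03, -4.12269e+01, -2.59736e+01, -3.00000e-04,
        4.10000e-03,  0.00000e+00]), 'ee_pos': array([0.1312, 0.5081, 0.2387]), 'eef_rot': array([-2.00e-04,  1.26e-01,  9.92e-01, -6.00e-04]), 'wrist_force': array([ 0.1153, -0.6111, -0.1868]), 'ft_torque': array([-0.0142, -0.0128,  0.0103]), 'gripper_force': np.float64(0.0), 'finger_gap': np.float64(0.0857)}
top [[547.74355726   0.         312.4729543 ]
 [  0.         547.74355726 246.6763248 ]
 [  0.           0.           1.        ]] [0.51003734 0.0025594  0.80442473] [ 0.70811182  0.02063117 -0.03953753 -0.70469056]
scene [[444.04460067   0.         313.55675218]
 [  0.         444.04460067 233.43333894]
 [  0.           0.           1.        ]] [ 1.0105868  -0.33924859  0.54822099] [0.82030392 0.36895199 0.18584505 0.39552183]
```

View pics/top0.png

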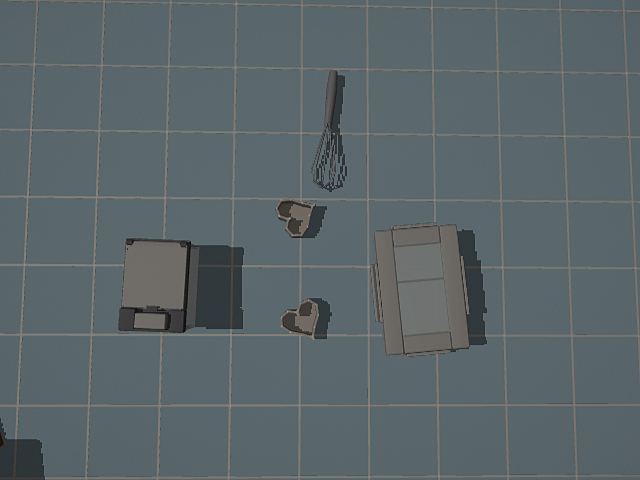

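View pics/scene0.png

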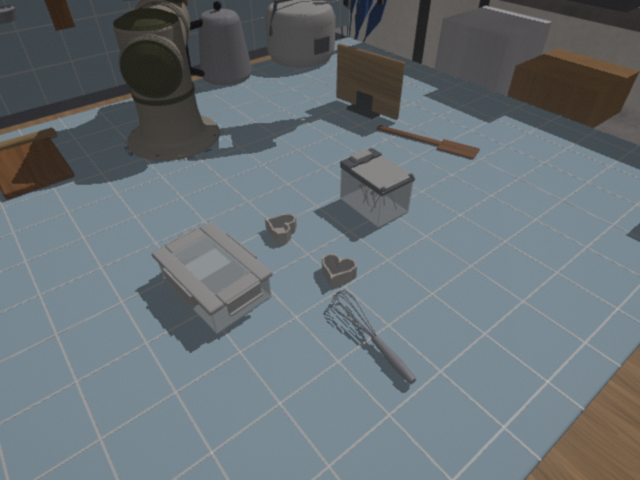

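The top view shows the pot at cols 120–190, rows 238–332, with the pad near (151,321) and the hinge at the upper edge. So its x axis points up in the image, roughly along world +x. The moulds, box and whisk lie to the right (−y). In the scene view the pot is clear of its neighbours.

```bash
cat > h.py <<'E'
import numpy as np,cv2
from scipy.spatial.transform import Rotation as R
def cast(d,uv,z):
    K=d["intrinsics"];p=np.array(d["position"]);r=d["rotation"]
    M=R.from_quat([r[1],r[2],r[3],r[0]]).as_matrix() if np.size(r)==4 else np.array(r)
    uv=np.atleast_2d(np.array(uv,float))
    v=np.c_[(uv[:,0]-K[0,2])/K[0,0],-(uv[:,1]-K[1,2])/K[1,1],-np.ones(len(uv))]@M.T
    return p+v*((z-p[2])/v[:,2])[:,None]
E
python3 - <<'E'
from bench import viewer
from h import *
d=viewer.snapshot("top");c=d["color"];g=c.max(2)
roi=np.zeros(g.shape,np.uint8);roi[232:336,112:196]=255
print(c[280,155],c[321,151],c[321,125],c[280,100])
hsv=cv2.cvtColor(c,cv2.COLOR_BGR2HSV)
m=((c[...,2]>c[...,0].astype(int)+3)&(g>105)&(roi>0)).astype(np.uint8)*255
n,l,st,ce=cv2.connectedComponentsWithStats(m)
for i in range(1,n):
    if st[i,4]<150: continue
    cn,_=cv2.findContours((l==i).astype(np.uint8),0,1)
    r=cv2.minAreaRect(max(cn,key=len));b=cv2.boxPoints(r)
    z=.088 if st[i,4]>2000 else .098
    P=cast(d,b,z);print(st[i],z,b.round(1).tolist(),P.round(4).tolist(),'C',cast(d,[r[0]],z).round(4),[np.linalg.norm(P[k]-P[k-1]).round(4) for k in range(4)])
cv2.imwrite("pics/crop1.png",cv2.resize(np.hstack([c[225:345,105:200],cv2.merge([m]*3)[225:345,105:200]]),None,fx=4,fy=4,interpolation=0))
E
```

```text
[103 108 112] [102 106 110] [65 62 64] [109 104  91]
[ 122  242   65   67 3804] 0.088 [[121.5, 305.8999938964844], [125.30000305175781, 240.39999389648438], [186.3000030517578, 244.0], [182.39999389648438, 309.3999938964844]] [[0.4932, 0.2295, 0.088], [0.5779, 0.2274, 0.088], [0.5737, 0.1483, 0.088], [0.4888, 0.1513, 0.088]] C [[0.5332 0.1892 0.088 ]] [np.float64(0.0784), np.float64(0.0848), np.float64(0.0792), np.float64(0.085)]
[134 314  31  15 407] 0.098 [[133.89999389648438, 327.0], [134.5, 313.20001220703125], [164.1999969482422, 314.5], [163.60000610351562, 328.20001220703125]] [[0.4669, 0.2098, 0.098], [0.4841, 0.2096, 0.098], [0.4826, 0.1721, 0.098], [0.4653, 0.1724, 0.098]] C [[0.4747 0.191  0.098 ]] [np.float64(0.0375), np.float64(0.0173), np.float64(0.0375), np.float64(0.0173)]
[112 332  84   4 166] 0.098 [[112.0, 335.0], [112.0, 332.0], [195.0, 332.0], [195.0, 335.0]] [[0.4567, 0.237, 0.098], [0.4605, 0.2372, 0.098], [0.4607, 0.1327, 0.098], [0.4569, 0.1326, 0.098]] C [[0.4587 0.185  0.098 ]] [np.float64(0.1044), np.float64(0.0038), np.float64(0.1045), np.float64(0.0038)]
```

View pics/crop1.png

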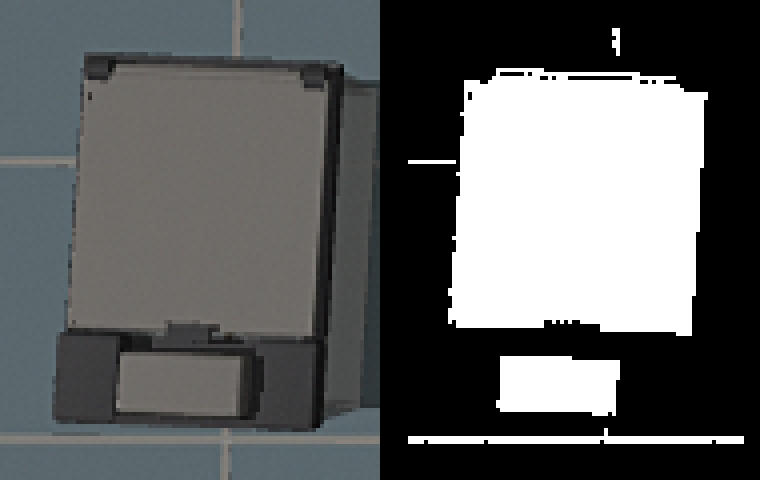

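The crop shows the lid rectangle with the catch at its front edge and the pad below it. The pad-to-lid distance measures 58.5 mm against a nominal 58, and the yaw is about −2.4°. I'll move above it now.

>>> {"fn": "jog_arm", "kwargs": {"rows": "0.3 -0.587 -0.2865 0 1; 0.3 -0.587 -0.2865 0 1; 0.3 -0.587 -0.2865 0 1; 0.3 -0.587 -0.2865 0 1; 0.3 -0.587 -0.2865 0 1"}}

```text
time: 0.78
ee_pos: [0.3702, 0.3038, 0.2393]
eef_rot: [-0.0, 0.368, 0.93, 0.0]
wrist_force: [-0.2, 1.2, 0.4]
finger_gap: 0.0555
gripper_force: 0.0
```

>>> {"fn": "jog_arm", "kwargs": {"rows": "0.3 -0.234 0.011 0 1; 0.3 -0.234 0.011 0 1; 0.3 -0.234 0.011 0 1; 0.3 -0.234 0.011 0 1"}}

```text
time: 1.27
ee_pos: [0.5044, 0.1891, 0.2385]
eef_rot: [-0.0, 0.588, 0.809, -0.0]
wrist_force: [-0.4, 0.3, -0.8]
finger_gap: 0.0557
gripper_force: 0.0
```

>>> {"fn": "jog_arm", "kwargs": {"rows": "0.3 0 0 -0.05 0.718; 0.3 0 0 0 0.718; 0.3 0 0 0 0.718"}}

```text
time: 1.65
ee_pos: [0.5011, 0.1918, 0.2374]
eef_rot: [-0.002, 0.72, 0.693, -0.002]
wrist_force: [-0.7, 0.3, 0.8]
finger_gap: 0.0558
gripper_force: 0.0
```

Run:
```python
from bench import viewer,sensors
from h import *
s=sensors.get_state();print(s["ee_pos"],s["eef_rot"],s["finger_gap"],s["wrist_force"])
r=s["eef_rot"];M=R.from_quat([r[1],r[2],r[3],r[0]]).as_matrix();print(M.round(4))
for n in("wrist","top"):
    d=viewer.snapshot(n);cv2.imwrite(f"pics/{n}2.png",d["color"])
    print(d["position"],d["rotation"])
```

```text
[0.50106124 0.19177487 0.23739052] [-0.00156031  0.72046967  0.69348158 -0.0020762 ] 0.0557886602733063 [-0.72591642  0.26907247  0.80049222]
[[ 3.820e-02  9.993e-01 -5.200e-03]
 [ 9.993e-01 -3.820e-02 -6.000e-04]
 [-8.000e-04 -5.100e-03 -1.000e+00]]
[0.50548719 0.27614771 0.37002269] [ 0.98601346 -0.16548061  0.00573011 -0.01899437]
[0.51003734 0.0025594  0.80442473] [ 0.70811182  0.02063117 -0.03953753 -0.70469056]
```

View pics/wrist2.png

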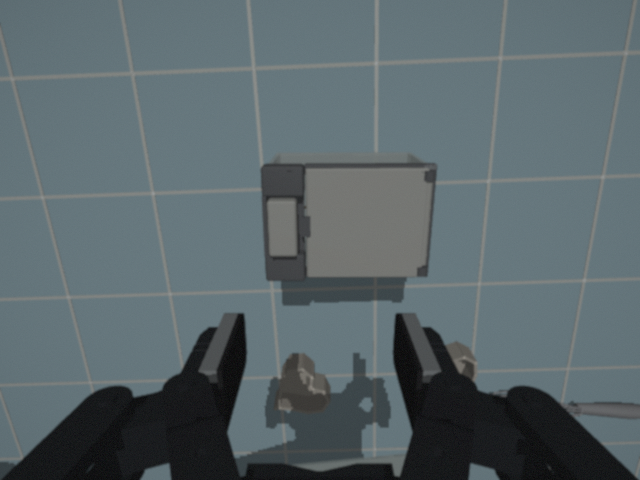

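The wrist view shows the pad centre near (283,227), the lid spanning cols 305–432 and rows 167–277, and the fingers parallel to the pot's x axis. I'll cross-check the pad position.

Run:
```python
from bench import viewer,sensors
from h import *
d=viewer.snapshot("wrist")
print(sensors.get_state()["ee_pos"])
P=cast(d,[[269,198],[298,198],[297,256],[271,256]],.098);print(P.round(4),P.mean(0))
Q=cast(d,[[305,168],[434,165],[428,277],[306,277]],.088);print(Q.round(4),Q.mean(0))
```

```text
[0.50268457 0.19176903 0.24025515]
[[0.4701 0.2139 0.098 ]
 [0.4894 0.2132 0.098 ]
 [0.4865 0.172  0.098 ]
 [0.4683 0.1727 0.098 ]] [0.47857574 0.19297508 0.098     ]
[[0.4946 0.2313 0.088 ]
 [0.5813 0.2301 0.088 ]
 [0.581  0.1481 0.088 ]
 [0.4914 0.1515 0.088 ]] [0.53709823 0.19026152 0.088     ]
```

>>> {"fn": "jog_arm", "kwargs": {"rows": "0.3 0 0.006 0.05 0; 0.3 0 0.006 0.11 0; 0.3 0 0.006 0.155 0; 0.3 0 0.006 0.16 0; 0.3 0 0.006 0.16 0"}}

```text
time: 2.42
ee_pos: [0.508, 0.1914, 0.1209]
eef_rot: [0.001, 0.721, 0.693, 0.001]
wrist_force: [-0.7, -0.2, -0.5]
finger_gap: 0.0554
gripper_force: 0.0
```

Run:
```python
from bench import viewer,sensors
from h import *
for i in range(3):
    s=sensors.get_state();print(s["time"],s["ee_pos"],s["finger_gap"],s["wrist_force"])
    d=viewer.snapshot("scene")
c=d["color"][100:250,300:450];t=viewer.snapshot("top")["color"][220:370,90:240]
cv2.imwrite("pics/c3.png",cv2.resize(np.hstack([c,t]),None,fx=2.66,fy=2.66,interpolation=cv2.INTER_CUBIC))
```

```text
2.425 [0.50796663 0.19142126 0.12091233] 0.055421438041157525 [-0.66156595 -0.19858286 -0.45761971]
2.475 [0.50810569 0.19145182 0.1211778 ] 0.055857600371251266 [0.55983385 0.18765232 0.03530771]
2.525 [0.50806739 0.19142283 0.12114113] 0.055574020155654796 [-0.14833198 -0.55320327  0.69275571]
```

View pics/c3.png

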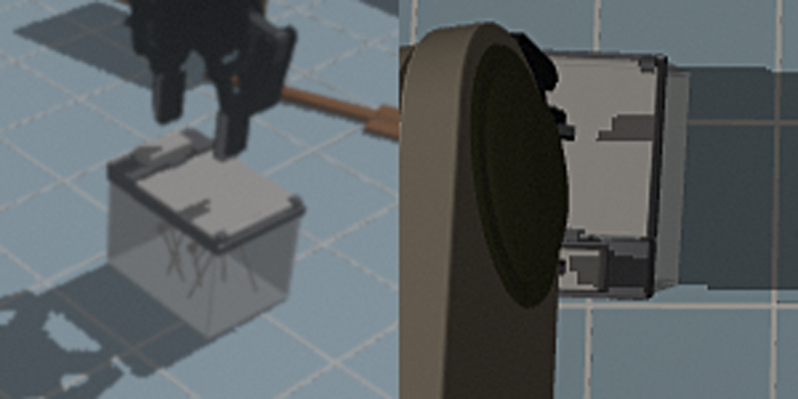

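The left finger is over the pad and the right finger is over mid-lid, both clear. I'll descend until I feel the pad.

>>> {"fn": "jog_arm", "kwargs": {"rows": "0.3 0 0 0.004 0; 0.3 0 0 0.008 0; 0.3 0 0 0.012 0; 0.3 0 0 0.012 0"}}

```text
time: 3.12
ee_pos: [0.507, 0.1912, 0.11]
eef_rot: [-0.0, 0.721, 0.692, -0.0]
wrist_force: [1.0, 0.5, 0.1]
finger_gap: 0.0555
gripper_force: 0.0
```

>>> {"fn": "jog_arm", "kwargs": {"rows": "0.3 0 0 0.0015 0; 0.3 0 0 0.003 0; 0.3 0 0 0.004 0; 0.3 0 0 0.004 0"}}

```text
time: 3.62
ee_pos: [0.5071, 0.1912, 0.1073]
eef_rot: [-0.0, 0.721, 0.692, -0.0]
wrist_force: [0.9, -0.2, -0.2]
finger_gap: 0.0556
gripper_force: 0.0
```

>>> {"fn": "jog_arm", "kwargs": {"rows": "0.3 0 0 0.0015 0; 0.3 0 0 0.003 0; 0.3 0 0 0.004 0; 0.3 0 0 0.004 0"}}

```text
time: 4.12
ee_pos: [0.5071, 0.1912, 0.1042]
eef_rot: [-0.0, 0.721, 0.692, -0.0]
wrist_force: [0.2, -0.4, -0.3]
finger_gap: 0.0554
gripper_force: 0.0
```

>>> {"fn": "jog_arm", "kwargs": {"rows": "0.3 0 0 0.001 0; 0.3 0 0 0.002 0; 0.3 0 0 0.002 0"}}

```text
time: 4.5
ee_pos: [0.5071, 0.1912, 0.1027]
eef_rot: [-0.0, 0.721, 0.692, -0.0]
wrist_force: [0.2, -0.3, -0.2]
finger_gap: 0.0556
gripper_force: 0.0
```

>>> {"fn": "jog_arm", "kwargs": {"rows": "0.3 0 0 0.001 0; 0.3 0 0 0.002 0; 0.3 0 0 0.002 0"}}

```text
time: 4.88
ee_pos: [0.5072, 0.1912, 0.1014]
eef_rot: [0.0, 0.721, 0.692, 0.0]
wrist_force: [0.4, 0.6, 2.4]
finger_gap: 0.0555
gripper_force: 0.9
```

>>> {"fn": "jog_arm", "kwargs": {"rows": "0.3 0 0 0.001 0; 0.3 0 0 0.002 0; 0.3 0 0 0.002 0"}}

```text
time: 5.25
ee_pos: [0.5072, 0.1912, 0.0998]
eef_rot: [0.0, 0.721, 0.692, 0.0]
wrist_force: [-0.6, -0.2, 3.2]
finger_gap: 0.0551
gripper_force: 1.5
```

Contact with the pad came at TCP z ≈ 0.102. Pressing 2 mm more should free the lid and trap it.

>>> {"fn": "jog_arm", "kwargs": {"rows": "0.3 0 0 0.0013 0; 0.3 0 0 0.0025 0; 0.3 0 0 0.0025 0; 0.3 0 0 0.0025 0; 0.3 0 0 0.0025 0"}}

```text
time: 5.88
ee_pos: [0.5072, 0.1912, 0.0981]
eef_rot: [0.0, 0.721, 0.692, 0.0]
wrist_force: [-0.7, -0.8, 5.1]
finger_gap: 0.0555
gripper_force: 2.6
```

Run:
```python
from bench import viewer,sensors
from h import *
for i in range(3):
    s=sensors.get_state();print(s["time"],s["ee_pos"],s["ft_torque"],s["wrist_force"])
    d=viewer.snapshot("scene")
c=d["color"][100:250,300:450]
cv2.imwrite("pics/c4.png",cv2.resize(c,None,fx=3.9,fy=3.9,interpolation=cv2.INTER_CUBIC))
```

```text
5.875 [0.50721421 0.1912162  0.09812354] [-0.07321871  0.35768765 -0.02091862] [-0.73204772 -0.77139596  5.05532771]
5.925 [0.50722542 0.19120717 0.09812443] [-0.08157422  0.31018431  0.00442896] [-0.85916466 -1.05811048  4.74960779]
5.975 [0.50720618 0.19122175 0.09810859] [-0.03921033  0.29083919 -0.01934385] [-1.08786395 -0.50395465  4.92327742]
```

View pics/c4.png

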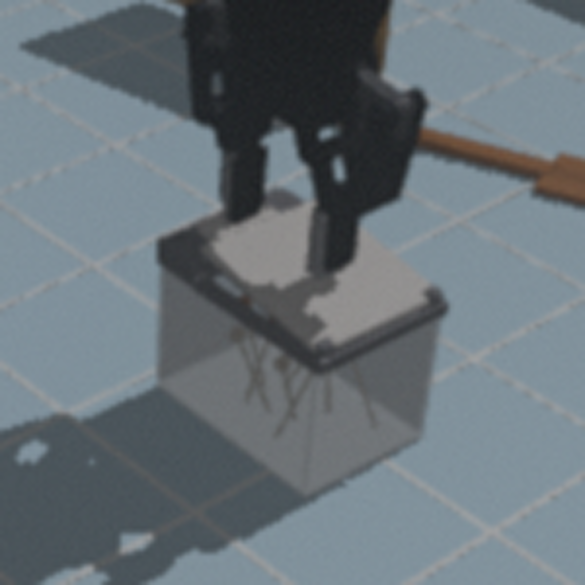

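The lid is freed and held slightly ajar under the right finger; a sliver of the rim is visible at its left side. Next I'll compute the arc about the hinge.

Run:
```python
import numpy as np
t=np.linspace(.147,1.64,26);d=np.interp(t,[.147,1.2,1.7],[41,55,58])
P=np.c_[-d*np.cos(t)+2.5*np.sin(t),d*np.sin(t)+2.5*np.cos(t)]
for k in range(5):
    q=(P[5*k+1:5*k+6]-P[5*k])/750
    print(t[5*k+5].round(2),P[5*k+5].round(1),"; ".join(f"0.3 0 {a:.4f} {-b:.4f} 0" for a,b in q))
```

```text
0.45 [-39.5  21.6] 0.3 0 -0.0003 -0.0034 0; 0.3 0 -0.0003 -0.0069 0; 0.3 0 -0.0001 -0.0104 0; 0.3 0 0.0003 -0.0140 0; 0.3 0 0.0009 -0.0175 0
0.74 [-34.3  35. ] 0.3 0 0.0009 -0.0036 0; 0.3 0 0.0020 -0.0072 0; 0.3 0 0.0034 -0.0108 0; 0.3 0 0.0050 -0.0143 0; 0.3 0 0.0069 -0.0178 0
1.04 [-24.5  47. ] 0.3 0 0.0021 -0.0034 0; 0.3 0 0.0045 -0.0067 0; 0.3 0 0.0071 -0.0099 0; 0.3 0 0.0100 -0.0130 0; 0.3 0 0.0131 -0.0160 0
1.34 [-10.3  55. ] 0.3 0 0.0033 -0.0028 0; 0.3 0 0.0069 -0.0054 0; 0.3 0 0.0107 -0.0076 0; 0.3 0 0.0148 -0.0092 0; 0.3 0 0.0190 -0.0107 0
1.64 [ 6.5 57.3] 0.3 0 0.0043 -0.0012 0; 0.3 0 0.0087 -0.0021 0; 0.3 0 0.0132 -0.0027 0; 0.3 0 0.0177 -0.0031 0; 0.3 0 0.0223 -0.0032 0
```

>>> {"fn": "jog_arm", "kwargs": {"rows": "0.3 0 0 -0.0035 0; 0.3 0 0 -0.007 0; 0.3 0 0 -0.0105 0; 0.3 0 0.0003 -0.014 0; 0.3 0 0.0009 -0.0175 0"}}

```text
time: 6.65
ee_pos: [0.5079, 0.1912, 0.1111]
eef_rot: [-0.0, 0.721, 0.692, -0.0]
wrist_force: [1.1, 0.3, 0.0]
finger_gap: 0.0554
gripper_force: 0.4
```

Run:
```python
from bench import viewer,sensors
from h import *
for i in range(3):
    s=sensors.get_state();print(s["time"],s["ee_pos"],s["ft_torque"],s["wrist_force"])
    d=viewer.snapshot("scene")
c=d["color"][80:230,300:450];w=viewer.snapshot("wrist")["color"]
cv2.imwrite("pics/c5.png",np.hstack([cv2.resize(c,(400,400),interpolation=cv2.INTER_CUBIC),cv2.resize(w[:,80:560],(400,400))]))
```

```text
6.65 [0.50785848 0.19117646 0.11113716] [-0.00168936 -0.14726776  0.01226856] [1.11109815 0.26373611 0.0456537 ]
6.7 [0.50804742 0.19119981 0.11148352] [-0.04832045 -0.18232687  0.00247973] [ 1.29477769 -0.52590893  1.20857156]
6.75 [0.50796651 0.19119984 0.11128479] [ 0.07155984 -0.11604572 -0.01803387] [0.14398046 0.52780577 1.75594941]
```

View pics/c5.png

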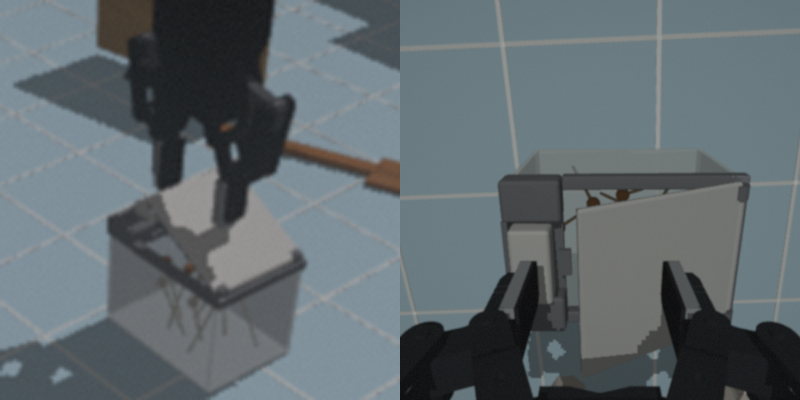

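The lid is now raised about 25° and held under the right finger, with its edge well clear of the pad finger and the pad released. I'll continue along the arc.

>>> {"fn": "jog_arm", "kwargs": {"rows": "0.3 0 0.001 -0.0035 0; 0.3 0 0.002 -0.007 0; 0.3 0 0.0035 -0.011 0; 0.3 0 0.005 -0.0145 0; 0.3 0 0.007 -0.018 0"}}

```text
time: 7.48
ee_pos: [0.5132, 0.191, 0.1247]
eef_rot: [-0.0, 0.721, 0.692, -0.0]
wrist_force: [1.2, -0.5, 0.2]
finger_gap: 0.0555
gripper_force: 0.3
```

>>> {"fn": "jog_arm", "kwargs": {"rows": "0.3 0 0.002 -0.0035 0; 0.3 0 0.0045 -0.0065 0; 0.3 0 0.007 -0.01 0; 0.3 0 0.01 -0.013 0; 0.3 0 0.013 -0.016 0"}}

```text
time: 8.1
ee_pos: [0.523, 0.1905, 0.1367]
eef_rot: [-0.0, 0.722, 0.692, -0.0]
wrist_force: [-0.0, 0.3, -0.2]
finger_gap: 0.0558
gripper_force: 0.2
```

Run:
```python
from bench import viewer,sensors
from h import *
for i in range(3):
    s=sensors.get_state();print(s["time"],s["ee_pos"],s["ft_torque"],s["wrist_force"])
    d=viewer.snapshot("scene")
c=d["color"][80:230,300:450];w=viewer.snapshot("wrist")["color"]
cv2.imwrite("pics/c6.png",np.hstack([cv2.resize(c,(400,400),interpolation=cv2.INTER_CUBIC),cv2.resize(w[:,80:560],(400,400))]))
```

```text
8.1 [0.52296956 0.1905447  0.13667508] [ 0.07188092 -0.08374054 -0.01027928] [-0.01364717  0.34652538 -0.19051705]
8.15 [0.52327628 0.19053477 0.13694542] [-0.03781327 -0.11443592  0.01106088] [ 0.49613504 -0.21112711  1.06120439]
8.2 [0.52312091 0.1905485  0.13678544] [-0.00775143 -0.07392552 -0.00420423] [0.22839386 0.85262699 0.00813128]
```

View pics/c6.png

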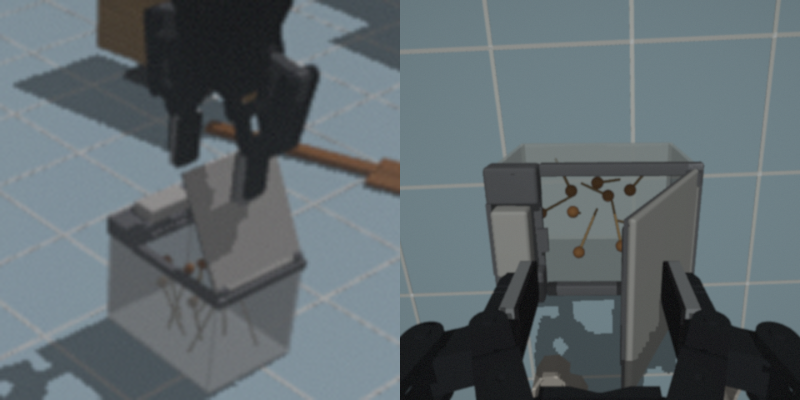

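The lid is up about 60° and still resting on the right finger, with its free edge between the fingers and clear of the left one. I'll carry on to upright.

>>> {"fn": "jog_arm", "kwargs": {"rows": "0.3 0 0.0033 -0.0028 0; 0.3 0 0.007 -0.0054 0; 0.3 0 0.0107 -0.0075 0; 0.3 0 0.0148 -0.0092 0; 0.3 0 0.019 -0.0107 0"}}

```text
time: 8.93
ee_pos: [0.5373, 0.19, 0.1446]
eef_rot: [-0.0, 0.721, 0.692, -0.0]
wrist_force: [-0.4, -0.4, -0.8]
finger_gap: 0.0555
gripper_force: 0.2
```

>>> {"fn": "jog_arm", "kwargs": {"rows": "0.3 0 0.0043 -0.0012 0; 0.3 0 0.0087 -0.002 0; 0.3 0 0.013 -0.0027 0; 0.3 0 0.0177 -0.003 0; 0.3 0 0.0223 -0.003 0"}}

```text
time: 9.55
ee_pos: [0.554, 0.1893, 0.1468]
eef_rot: [-0.0, 0.721, 0.692, -0.0]
wrist_force: [0.9, -0.1, 0.5]
finger_gap: 0.0557
gripper_force: 0.1
```

>>> {"fn": "jog_arm", "kwargs": {"rows": "0.3 0 0.004 0 0; 0.3 0 0.008 0 0; 0.3 0 0.012 0 0; 0.3 0 0.016 0 0; 0.3 0 0.016 0 0"}}

```text
time: 10.18
ee_pos: [0.5659, 0.1888, 0.1468]
eef_rot: [-0.0, 0.721, 0.692, -0.0]
wrist_force: [-0.1, -0.1, 0.6]
finger_gap: 0.0552
gripper_force: 0.0
```

Run:
```python
from bench import viewer,sensors
from h import *
for i in range(3):
    s=sensors.get_state();print(s["time"],s["ee_pos"],s["ft_torque"],s["wrist_force"])
    d=viewer.snapshot("scene")
c=d["color"][80:230,300:450];w=viewer.snapshot("wrist")["color"]
cv2.imwrite("pics/c7.png",np.hstack([cv2.resize(c,(400,400),interpolation=cv2.INTER_CUBIC),cv2.resize(w[:,80:560],(400,400))]))
```

```text
10.175 [0.56589174 0.18877315 0.14675756] [ 0.0083178  -0.00289823  0.01569297] [-0.06813747 -0.13606969  0.64699009]
10.225 [0.56577049 0.18880698 0.14677471] [-0.03236129  0.02677458 -0.0032047 ] [-0.10844456  0.31624546  0.06927521]
10.275 [0.56572991 0.18881249 0.14679118] [ 0.0068131   0.02556384 -0.02571578] [-0.07441498 -0.93642843  0.84953433]
```

View pics/c7.png

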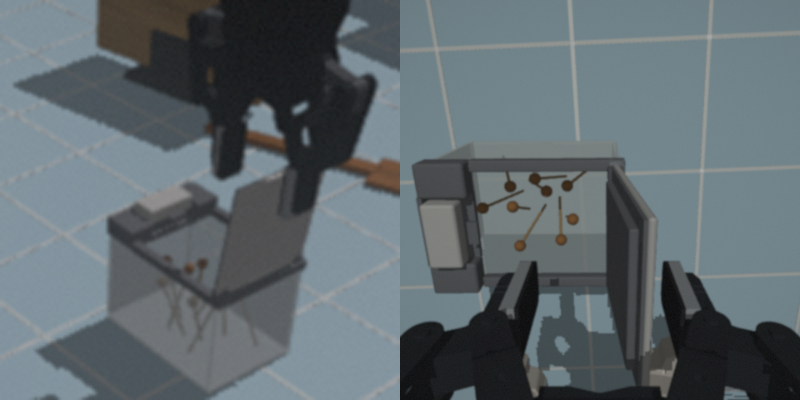

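The lid stands upright between the fingers without touching either. I'll raise the hand straight up.

>>> {"fn": "jog_arm", "kwargs": {"rows": "0.3 0 0.001 -0.02 0; 0.3 0 0.001 -0.06 0; 0.3 0 0.001 -0.11 0; 0.3 0 0.001 -0.16 0; 0.3 0 0.001 -0.16 0"}}

```text
time: 11.0
ee_pos: [0.5674, 0.189, 0.2709]
eef_rot: [0.002, 0.721, 0.692, 0.003]
wrist_force: [0.4, -0.1, -1.0]
finger_gap: 0.0557
gripper_force: 0.0
```

>>> {"fn": "jog_arm", "kwargs": {"rows": "0.3 0 -0.1 0 0; 0.3 0 -0.2 0 0; 0.3 0 -0.2 0 0; 0.3 0 -0.2 0 0; 0.3 0 -0.2 0 0"}}

```text
time: 11.62
ee_pos: [0.4174, 0.1948, 0.2668]
eef_rot: [0.0, 0.722, 0.692, 0.0]
wrist_force: [0.2, 0.5, 0.2]
finger_gap: 0.0554
gripper_force: 0.0
```

Run:
```python
from bench import viewer,sensors
from h import *
s=sensors.get_state();print(s["time"],s["ee_pos"],s["wrist_force"])
c=viewer.snapshot("scene")["color"]
cv2.imwrite("pics/c8.png",c)
```

```text
11.625 [0.41736219 0.19482044 0.26676817] [0.23189012 0.48974424 0.18372302]
```

View pics/c8.png

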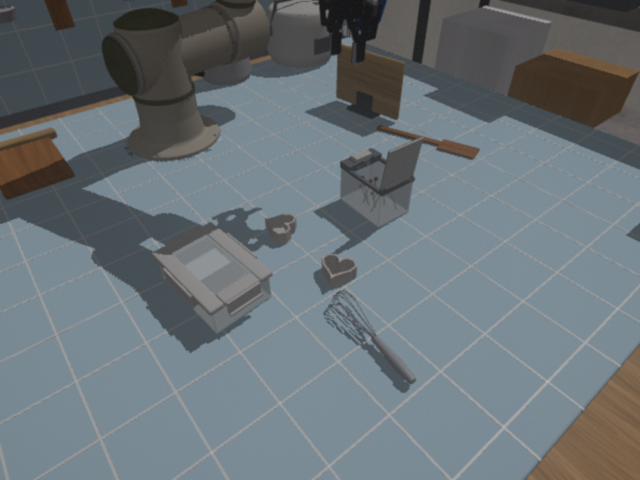

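The lid stands open at about (403,160), the hand is clear, and the lunch box, moulds and whisk are where they were.

```bash
python3 -c "
from bench import bot
print(bot.job_done())"
```

```text
the job is handed in; nothing more can be done
None
```

The pot is open: the lid was trapped ajar, eased up slowly under the finger and left standing fully open, with the hand clear and the lunch box, moulds and whisk unmoved in the last picture; the job is handed in, but no verdict came back.

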